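# Pop open the sample cover of the blue-latched colour reader

### The arm

A 6-joint arm with a two-finger parallel gripper is mounted at the origin on the work surface. World frame = base frame: x ahead of the robot, y to its left, z up, the work surface at z = 0. Lengths are in m, angles in rad, forces in N, time in s.
With the tool pointing down it reaches from about 0.35 to 0.775 m from the base axis. Payload 5.5 kg.
Tool frame: the origin (TCP) lies between the finger pads; the fingertips stand 11 mm ahead of it and the grasp point (between the pads) lies 8 mm behind it (tips_ahead is the distance from the TCP to the fingertips, in m); z points along the fingers, y is the line along which they close (so a half turn about z gives the same grasp; the last joint's range is limited). The gripper opens to 85 mm and grips with 20 to 120 N. Pads are 22 mm wide; open, the fingers measure 114 mm over their backs; the gripper's body (76 mm by 85 mm) begins 54 mm behind the grasp point. The pads swing forward as they close: fully open they stand 13 mm farther back than shut.
Start: joints at [-1.26, 0.313, 0.046, 1.304, 0, 1.431], TCP at [0.251, -0.518, 0.242] pointing down, gripper open.
Joint ranges: [-2.76, 2.76], [-0.86, 1.69], [-1.03, 1.26], [-2.2, 2.34], [-1.47, 1.5], [-3.14, 3.14]. Speed limits (rad/s): [2.57, 2.57, 3.14, 3.14, 3.14, 3.14].

### API

Orientations are given as a unit quaternion [w, x, y, z].
In Python, from workcell import * gives the robot as it stands. The module is installed in compiled form; this text tells all that it offers.
- The arm moves only by the tool jog_arm, never from a script. Its argument "moves" is a list of rows, each an object with "fingers": the closure, from 0 (fully open) to 1 (shut); "slide": the shift along the tool's x, y, z in mm, a list of three; "angular": the turn, a rotation vector about the tool's x, y, z in degrees, a list of three. A call has 1 to 10 rows; each row is the pose to reach, as a shift and turn from the pose commanded when the call began, along the tool's axes at that moment; what a row does not reach only later rows make up. A row lasts 1/12 s, in which the tool goes at most 41.7 mm and 7.16 degrees, less where a joint would pass 70% of its speed; a pose out of reach is approached as far as the arm can. A call with a gripper value outside its range is refused whole. The fingers move at their own pace and stop on an object; "squeeze" is the grip in N (left out, the last holds). Time passes only in rows, so rows that repeat a pose let the fingers close. It gives the time, the measured TCP pose, the force, the opening and the grip force at its end, in the units of the state.
- get_state(): the state, without advancing time (a new reading comes with each control period).
- read_camera(name): name is "scene" or "top" or "wrist"; returns a dict with "color" (400x640x3 uint8, red, green, blue), "fovy" (degrees; the focal length in pixels is half the picture's height over the tangent of half this angle, whatever the lens; pixels are square), "cx", "cy" (the principal point, pixels), "world_from_camera" (4x4, takes a point from camera to world coordinates); the wrist camera has in their place "tool_from_camera" (4x4, takes a point from camera to tool coordinates, whose origin is the TCP and whose axes are the flange's). Camera axes: x right, y down, z forward; pixel columns grow to the right and rows downward; lengths in m; the calibration is good to about 2 mm. A picture is of the moment at which its call begins: read the wrist's pose just before it. There is no depth.
- hand_in(): hands the job in; it is judged then, once.
Trained networks look in a picture, given as the dict that the camera call returned (one of the last four; its "shot" number tells which), for a name from the list of things; names that differ only in an ending like _2 or _b are one class to them, and where a whole thing is asked for, a point or a joint stands for the part that bears it (a point fixed in the world has none). Each returns a list of dicts, best first, with "p" (0 to 1); they miss things now and then, are a little off and sometimes report something else, mostly with a low value. They report only what shows in the picture. A call takes as long as a camera call.
- look_for(target, picture): "point" ([column, row] in pixels, amid what is visible of it).
- tip_of(target, picture): "point" ([column, row] in pixels: a listed point, or the origin of a listed thing).
The state is a dict: "clock": time; "joint_pos": joint angles; "qvel": joint speeds; "tau": joint torques, N m; "tcp_pos": TCP position; "orientation": TCP orientation; "wrist_force": force on the tool from outside, world axes, zero at the start; "ft_torque": the same for the moment, N m; "finger_gap": finger opening in m; "grip_force": force on a finger pad.
Only numpy, scipy, OpenCV 4.12 (cv2) and the standard library are available. Lean on these libraries where they do the work, as an engineer would, in place of code of your own. Each camera call takes 0.05 s, during which the arm holds its last target. There are 200 camera calls.

### The job

Two colour readers stand on the paint-mixing bench. On the one with the blue thumb latch, slide the latch sideways along its slot, the way its white arrow points, until the sprung cover over the sample well pops up, and leave that cover standing open; the reader with the green latch must stay shut.

Things in the scene. Friction and masses are not known exactly. Their poses are not given: they have to be found in the camera images.
- blue_knob (a point): Centre of the blue thumb knob of the wanted reader, an upright block 22 (x) by 14 (y) by 20 mm high on the reader's flat front deck; the deck is 10 mm below this point and 60 mm above the bench. Axes: z up, +y the way it slides to release (the white arrow), +x towards the cover. Beside it along y only bare deck for 45 mm. A steel tongue 10 mm wide runs 27 mm in +x, its top 13 mm over the deck.
- blue_latch (a joint): Travel of the blue latch along its +y, in m: 0 at rest, 0.022 at the stop; the cover is freed at about 0.013. It takes about 1 to 4 N and springs back when let go. The green-latched reader is the same except for its colour.
- blue_cover (a joint): Angle of the blue reader's cover, rad: near 0 shut, 1.75 fully open. White plate, 95 mm long, 118 wide, 8 thick, blue patch; near edge 30 mm in +x of the knob's centre, top 9 mm over the deck, hinged at its far edge, swinging up and away from the knob. Once freed its spring (1 to 2 N at the edge) opens it fully within about a second and holds it.
- green_cover (a joint): Angle of the other reader's cover (green patch, green latch), rad: near 0 is shut. It must stay shut.

How it is judged:
By the outcome, as a careful person would: the job done as asked, in the order asked, and still so for the second after the job is handed in, with the robot touching nothing.
It also fails if it takes over 32 s, if anything falls off the work surface, if the arm or the gripper's body presses on something with over 40 N, if the wrist force passes 120 N, or if a joint passes its speed limit or range.

## Working session

There is one attempt and no reset: what is moved stays moved. The work goes in short steps, Python scripts to look and compute and a tool call to move; the robot and the scene stay as the last step left them, time stands still between calls to the robot, and variables do not carry over. Pictures are saved under pics/ and viewed, at most 10 in all, crops included, and the job is handed in when it is done.

Besides the shell and the picture viewer there is one more tool, called after ">>>" as name(argument=value, ...), one argument or row to a line, values as JSON. jog_arm: Moves the arm, as the interface text tells. Its arguments: {"type":"object","properties":{"moves":{"type":"array","items":{"type":"object","properties":{"fingers":{"type":"number"},"slide":{"type":"array","items":{"type":"number"}},"angular":{"type":"array","items":{"type":"number"}}}}},"squeeze":{"type":"number"}},"required":["moves"]}

```bash
mkdir -p pics
cat > h.py <<'E'
from workcell import *
import numpy as np, cv2
def shot(name,f=None):
    r=read_camera(name)
    if f: cv2.imwrite('pics/'+f,r['color'][:,:,::-1])
    return r
def ray(r,p,T=None):
    T=np.array(r['world_from_camera']) if T is None else T
    f=200/np.tan(np.radians(r['fovy'])/2)
    d=T[:3,:3]@np.array([(p[0]-r['cx'])/f,(p[1]-r['cy'])/f,1.])
    return T[:3,3],d
def atz(r,p,z,T=None):
    o,d=ray(r,p,T); return o+d*(z-o[2])/d[2]
E
python3 - <<'E'
from h import *
s=get_state(); print(s['tcp_pos'],s['orientation'],s['clock'],s['finger_gap'])
for n in('top','scene'):
    r=shot(n,n+'1.png')
    for t in('blue_knob','blue_cover','green_cover'):
        for q in tip_of(t,r)[:3]: print(n,t,q['p'],q['point'],atz(r,q['point'],.07))
        for q in look_for(t,r)[:2]: print('  look',q['p'],q['point'])
E
```

```text
[ 0.25036862 -0.51706531  0.24140335] [-9.28274939e-04  9.74700363e-01  2.23513614e-01 -6.71415367e-05] 0.0 0.08521809834192028
top blue_knob 0.57 [383.6, 242.2] [ 0.47784599 -0.16399717  0.07      ]
  look 0.62 [383.0, 236.7]Traceback (most recent call last):
  File "<stdin>", line 6, in <module>
ValueError: it knows: blue_knob
```

Run:
```python
from h import *
for n in('top','scene'):
    r=shot(n,n+'1.png')
    for q in tip_of('blue_knob',r)[:3]: print(n,q['p'],q['point'],atz(r,q['point'],.07))
    for t in('blue_knob','blue_cover','green_cover'):
        try:
            for q in look_for(t,r)[:2]: print('  look',t,q['p'],q['point'],atz(r,q['point'],.07))
        except ValueError as e: print(e)
```

```text
top 0.42 [383.0, 236.4] [ 0.49127537 -0.16307027  0.07      ]
  look blue_knob 0.61 [383.1, 238.5] [ 0.48640921 -0.16313377  0.07      ]
  look blue_cover 0.73 [376.9, 212.3] [ 0.54778829 -0.15070857  0.07      ]
  look green_cover 0.71 [224.9, 200.4] [0.57949518 0.20560523 0.07      ]
scene 0.42 [243.4, 226.0] [ 0.47674302 -0.16498065  0.07      ]
  look blue_knob 0.55 [243.2, 232.3] [ 0.49028327 -0.17995078  0.07      ]
  look blue_cover 0.57 [270.3, 239.7] [ 0.55319994 -0.16409116  0.07      ]
  look green_cover 0.94 [369.8, 165.3] [0.5878587  0.19575856 0.07      ]
```

View pics/top1.png

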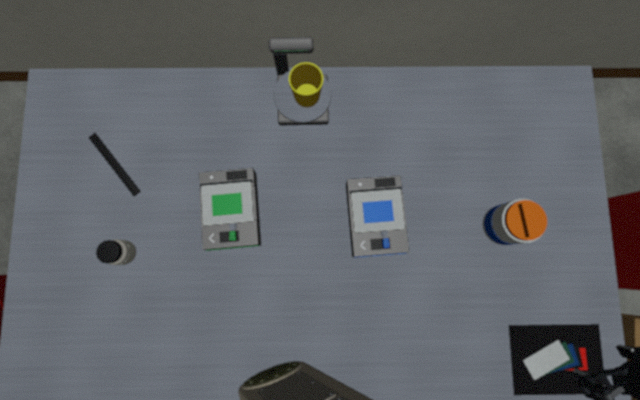

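View pics/scene1.png

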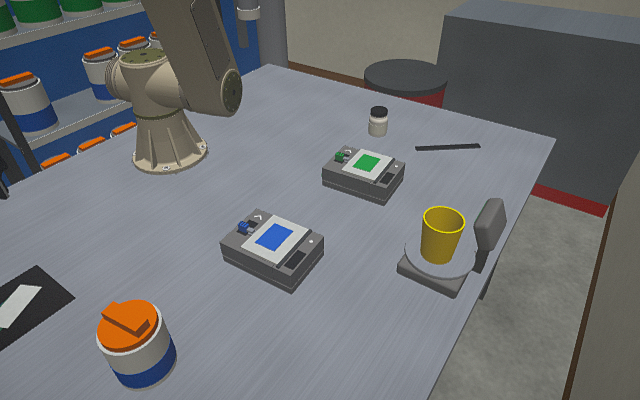

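Both views show the blue reader on the robot's right: knob about (386,243) in the top image, arrow pointing left (world +y), reader yawed about +4°. The green reader is on the left at about (228,210).

```bash
cat >> h.py <<'E'
from scipy.spatial.transform import Rotation as R
def rot(q): return R.from_quat([q[1],q[2],q[3],q[0]]).as_matrix()
def togo(p,yaw):
    s=get_state(); M=rot(s['orientation'])
    c,n=np.cos(yaw),np.sin(yaw)
    G=np.array([[c,n,0],[n,-c,0],[0,0,-1]])
    return (M.T@(np.array(p)-s['tcp_pos'])*1e3).round(1), np.degrees(R.from_matrix(M.T@G).as_rotvec()).round(2)
E
python3 - <<'E'
from h import *
r=shot('top')
for p in [(386,243),(387,238)]: print(atz(r,p,.07))
hsv=cv2.cvtColor(r['color'],cv2.COLOR_RGB2HSV)
m=cv2.inRange(hsv,(105,150,60),(125,255,255)); m[:170]=0;m[270:]=0;m[:,:340]=0;m[:,420:]=0
n,l,st,c=cv2.connectedComponentsWithStats(m)
for i in range(1,n):
    if st[i,4]>10: print(st[i],c[i],atz(r,c[i],.072),cv2.minAreaRect(np.argwhere(l==i)[:,::-1].astype(np.float32)))
print(togo([.472,-.205,.22],np.radians(4)))
E
```

```text
[ 0.47594065 -0.16950328  0.07      ]
[ 0.48747045 -0.1722434   0.07      ]
[364 201  29  21 520] [377.66346154 211.28846154] [ 0.54991279 -0.15227128  0.072     ] ((377.75, 211.24998474121094), (18.867340087890625, 27.534046173095703), 85.60128784179688)
[382 239   7   9  50] [385.28 243.14] [ 0.47554836 -0.16748056  0.072     ] ((385.0, 243.0), (8.0, 6.0), 90.0)
(array([ 335.6, -184.9,   22.3]), array([1.000e-02, 0.000e+00, 2.183e+01]))
```

>>> jog_arm(
  moves=[
    {"fingers": 1, "slide": [34, -18, 2], "angular": [0, 0, 3]},
    {"fingers": 1, "slide": [68, -37, 4], "angular": [0, 0, 6]},
    {"fingers": 1, "slide": [102, -56, 6], "angular": [0, 0, 9]},
    {"fingers": 1, "slide": [136, -75, 8], "angular": [0, 0, 12]},
    {"fingers": 1, "slide": [170, -94, 11], "angular": [0, 0, 15]},
    {"fingers": 1, "slide": [204, -113, 14], "angular": [0, 0, 18]},
    {"fingers": 1, "slide": [240, -132, 17], "angular": [0, 0, 21.8]},
    {"fingers": 1, "slide": [275, -151, 20], "angular": [0, 0, 21.8]},
    {"fingers": 1, "slide": [310, -170, 22], "angular": [0, 0, 21.8]},
    {"fingers": 1, "slide": [336, -185, 22], "angular": [0, 0, 21.8]},
  ],
)

```text
clock: 1.53
tcp_pos: [0.4735, -0.202, 0.2201]
orientation: [-0.0, 0.999, 0.036, 0.0]
wrist_force: [-0.1, 0.1, 0.6]
finger_gap: 0.0
grip_force: 0.0
```

>>> jog_arm(
  moves=[
    {"fingers": 1, "slide": [0, 0, 0]},
    {"fingers": 1, "slide": [0, 0, 0]},
    {"fingers": 1, "slide": [0, 0, 0]},
  ],
)

```text
schema error: expected keys fingers, slide, angular
```

Run:
```python
from h import *
s=get_state()
r=shot('wrist','w1.png')
T=np.eye(4);T[:3,:3]=rot(s['orientation']);T[:3,3]=s['tcp_pos'];T=T@np.array(r['tool_from_camera'])
print(s['clock'],s['tcp_pos'],s['orientation'],s['joint_pos'],s['finger_gap'],s['wrist_force'])
for q in tip_of('blue_knob',r)[:2]: print(q,atz(r,q['point'],.07,T))
hsv=cv2.cvtColor(r['color'],cv2.COLOR_RGB2HSV)
m=cv2.inRange(hsv,(105,150,60),(125,255,255))
n,l,st,c=cv2.connectedComponentsWithStats(m)
for i in range(1,n):
    if st[i,4]>80: 
        print(st[i],c[i],atz(r,c[i],.07,T))
        b=cv2.boxPoints(cv2.minAreaRect(np.argwhere(l==i)[:,::-1].astype(np.float32)))
        print([atz(r,p,.069,T).round(4) for p in b])
```

```text
1.5333 [ 0.47348251 -0.20203882  0.22010645] [-2.13336189e-04  9.99355918e-01  3.58842331e-02  1.58169124e-04] [-5.59654901e-01  2.04706093e-01 -1.52433324e-01  1.21363438e+00
  5.30670854e-04  2.51015388e+00] 3.223288783796338e-05 [-0.06909666  0.09336159  0.63300641]
{'point': [284.9, 185.7], 'p': 0.61} [ 0.4772444  -0.16714503  0.07      ]
[230  93  39  38 241] [238.38174274 121.02074689] [ 0.53273118 -0.12442961  0.07      ]
[array([ 0.54  , -0.1022,  0.069 ]), array([ 0.5554, -0.1173,  0.069 ]), array([ 0.5268, -0.1503,  0.069 ]), array([ 0.5103, -0.1353,  0.069 ])]
[ 527  104   86   98 2701] [553.72343576 145.09996298] [ 0.53194966 -0.40609469  0.07      ]
[array([ 0.4992, -0.3801,  0.069 ]), array([ 0.5853, -0.3936,  0.069 ]), array([ 0.57  , -0.4465,  0.069 ]), array([ 0.4803, -0.4381,  0.069 ])]
[276 177  16  23 255] [283.22352941 187.76862745] [ 0.47513696 -0.16565211  0.07      ]
[array([ 0.4633, -0.1591,  0.069 ]), array([ 0.4847, -0.1585,  0.069 ]), array([ 0.4857, -0.1724,  0.069 ]), array([ 0.4644, -0.1733,  0.069 ])]
[568 363  37  31 256] [595.         378.92578125] [ 0.27110424 -0.53543691  0.07      ]
[array([ 0.2468, -0.512 ,  0.069 ]), array([ 0.2984, -0.533 ,  0.069 ]), array([ 0.2796, -0.5569,  0.069 ]), array([ 0.2262, -0.5367,  0.069 ])]
```

View pics/w1.png

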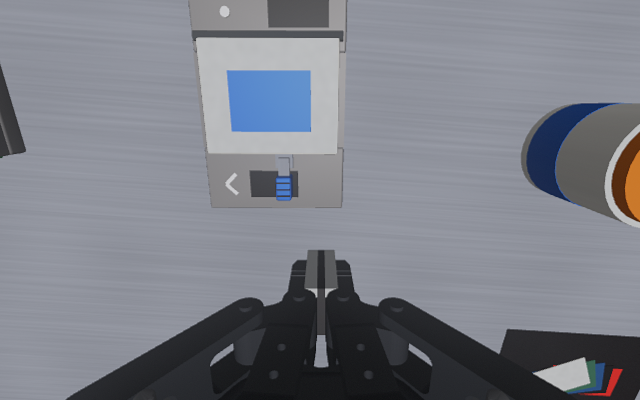

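The wrist image shows the blue knob at (283,188), the arrow at (232,184) pointing left (world +y), and the closed fingers on the knob's right. I'll descend beside the knob.

>>> jog_arm(
  moves=[
    {"fingers": 1, "slide": [0, 0, 30], "angular": [0, 0, 0]},
    {"fingers": 1, "slide": [0, 0, 60], "angular": [0, 0, 0]},
    {"fingers": 1, "slide": [0, 0, 90], "angular": [0, 0, 0]},
    {"fingers": 1, "slide": [0, 0, 115], "angular": [0, 0, 0]},
    {"fingers": 1, "slide": [0, 0, 130], "angular": [0, 0, 0]},
    {"fingers": 1, "slide": [0, 0, 140], "angular": [0, 0, 0]},
    {"fingers": 1, "slide": [0, 0, 143], "angular": [0, 0, 0]},
    {"fingers": 1, "slide": [0, 0, 143], "angular": [0, 0, 0]},
    {"fingers": 1, "slide": [0, 0, 143], "angular": [0, 0, 0]},
  ],
)

```text
clock: 2.38
tcp_pos: [0.4729, -0.2054, 0.0782]
orientation: [0.001, 0.999, 0.035, 0.001]
wrist_force: [0.2, 0.7, -0.0]
finger_gap: -0.0004
grip_force: 0.0
```

Run:
```python
from h import *
s=get_state()
r=shot('wrist','w2.png')
print(s['clock'],s['tcp_pos'],s['wrist_force'])
```

```text
2.3833 [ 0.47293836 -0.20539045  0.07824592] [ 0.23827041  0.65193562 -0.04515526]
```

View pics/w2.png

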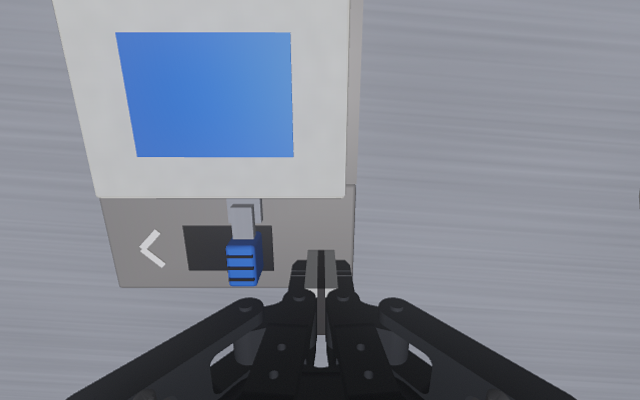

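The closed fingers (320,270) stand on the deck, clear to the right of the knob (242,263). Next I'll push towards +y, i.e. tool -y.

>>> jog_arm(
  moves=[
    {"fingers": 1, "slide": [0, -6, 0], "angular": [0, 0, 0]},
    {"fingers": 1, "slide": [0, -12, 0], "angular": [0, 0, 0]},
    {"fingers": 1, "slide": [0, -17, 0], "angular": [0, 0, 0]},
    {"fingers": 1, "slide": [0, -21, 0], "angular": [0, 0, 0]},
    {"fingers": 1, "slide": [0, -25, 0], "angular": [0, 0, 0]},
    {"fingers": 1, "slide": [0, -29, 0], "angular": [0, 0, 0]},
    {"fingers": 1, "slide": [0, -33, 0], "angular": [0, 0, 0]},
    {"fingers": 1, "slide": [0, -33, 0], "angular": [0, 0, 0]},
    {"fingers": 1, "slide": [0, -33, 0], "angular": [0, 0, 0]},
  ],
)

```text
clock: 3.18
tcp_pos: [0.4702, -0.1715, 0.0774]
orientation: [0.0, 0.999, 0.035, 0.0]
wrist_force: [0.9, -1.6, 1.5]
finger_gap: 0.0
grip_force: 0.9
```

Run:
```python
from h import *
s=get_state()
r=shot('wrist','w3.png')
print(s['clock'],s['tcp_pos'],s['wrist_force'])
```

```text
3.1833 [ 0.47024489 -0.17153867  0.07738895] [ 0.94329854 -1.57465271  1.54237966]
```

View pics/w3.png

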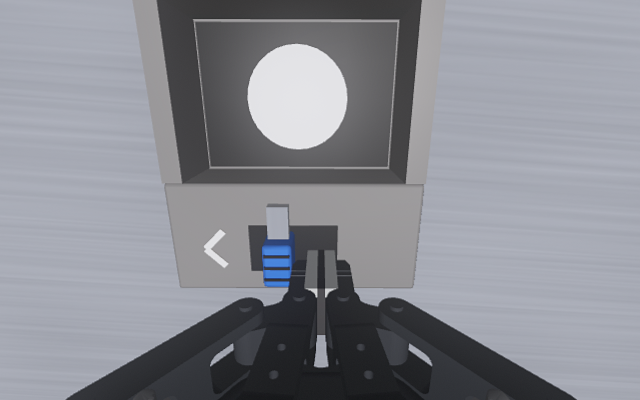

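The cover is open: the well and the white sample disc show at (297,97), and the knob is at (278,260) against the fingers. I'll back off and lift.

>>> jog_arm(
  moves=[
    {"fingers": 1, "slide": [0, 6, 0], "angular": [0, 0, 0]},
    {"fingers": 1, "slide": [0, 14, 0], "angular": [0, 0, 0]},
    {"fingers": 1, "slide": [0, 24, 0], "angular": [0, 0, 0]},
    {"fingers": 1, "slide": [0, 32, 0], "angular": [0, 0, 0]},
    {"fingers": 1, "slide": [-5, 34, -25], "angular": [0, 0, 0]},
    {"fingers": 1, "slide": [-10, 34, -55], "angular": [0, 0, 0]},
    {"fingers": 1, "slide": [-20, 34, -85], "angular": [0, 0, 0]},
    {"fingers": 1, "slide": [-30, 34, -110], "angular": [0, 0, 0]},
    {"fingers": 1, "slide": [-30, 34, -120], "angular": [0, 0, 0]},
    {"fingers": 1, "slide": [-30, 34, -120], "angular": [0, 0, 0]},
  ],
)

```text
clock: 4.07
tcp_pos: [0.4436, -0.2094, 0.1997]
orientation: [0.001, 0.999, 0.034, 0.002]
wrist_force: [0.5, 0.1, -0.3]
finger_gap: 0.0006
grip_force: 0.0
```

Run:
```python
from h import *
s=get_state()
r=shot('scene','s2.png')
print(s['clock'],s['tcp_pos'],s['wrist_force'])
```

```text
4.0667 [ 0.44363941 -0.20939612  0.19974078] [ 0.45650336  0.11490242 -0.25434558]
```

View pics/s2.png

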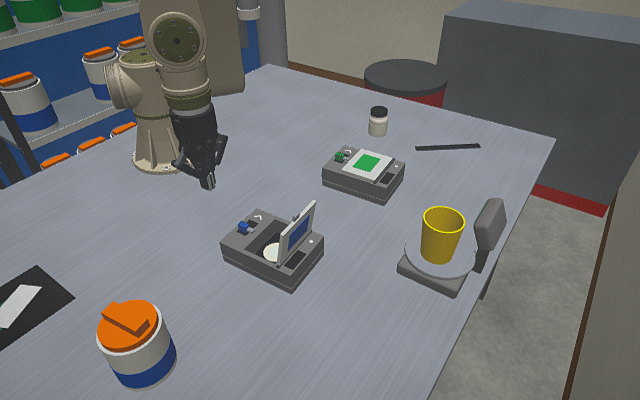

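The blue cover stands open at (298,232), the green reader is shut at (368,163), and the arm is clear.

```bash
python3 -c "
from workcell import *
print(hand_in())"
```

```text
the job is handed in; nothing more can be done
None
```

The blue latch was slid along its arrow, its cover popped up and is standing open, the green reader stayed shut, and the job was handed in at about 4 s on the robot's clock with the arm clear.

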